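Put the wide dough scraper in the steriliser and close it up

ROBOT

A 6-joint arm with a two-finger parallel gripper is mounted at the origin on the work surface. World frame = base frame: x ahead of the robot, y to its left, z up, the work surface at z = 0. Lengths are in m, angles in rad, forces in N, time in s.
With the tool pointing down it reaches from about 0.325 to 0.775 m from the base axis. Payload 5.5 kg.
Tool frame: the origin (TCP) lies between the finger pads; the fingertips stand 8 mm ahead of it and the grasp point (between the pads) lies 11 mm behind it (tcp_to_tips is the distance from the TCP to the fingertips, in m); z points along the fingers, y is the line along which they close (so a half turn about z gives the same grasp; the last joint's range is limited). The gripper opens to 88 mm and grips with 3 to 60 N. Pads are 20 mm wide; open, the fingers measure 115 mm over their backs; the gripper's body (75 mm by 178 mm) begins 61 mm behind the grasp point.
Start: joints at [1.172, 0.091, 1.231, -0, 1.82, -0.057], TCP at [0.201, 0.565, 0.231] pointing down, gripper open.
Joint ranges: [-2.87, 2.87], [-0.86, 2.18], [0.17, 2.46], [-1.51, 4.65], [0.06, 2.69], [-2.65, 2.65]. Speed limits (rad/s): [2.57, 2.57, 3.01, 3.14, 3.14, 3.14].

INTERFACE

Orientations are given as a unit quaternion [w, x, y, z].
In Python, from bench import * gives the robot as it stands. Calls block until the motion is done:
- move_to(position, orientation): joint-space move of the TCP to a pose.
- move_l(position, speed=0.15, orientation=None): straight line of the TCP; orientation=None keeps the orientation; speed is the mean speed in m/s.
- movej(angles): joint-space move.
- gripper_open() and close(): open the fingers fully, or close them until they stop; the grip force is fixed at half the most.
- hold(seconds).
- inverse_kinematics(position, orientation): joint angles nearest the present ones, or None.
- state(): the state.
- get_image(name): name is "scene" or "side" or "wrist"; returns a dict with "frame" (400x640x3 uint8, blue, green, red), "depth" (400x640 float32, m along the optical axis (not along the pixel's ray), 0 where there is no reading), "camera_matrix" (3x3 intrinsics, pixels), "k1" (the pictures are not rectified: a ray, as slopes to the right and down, at radius r is drawn at 1 + k1 r^2 times it, then the intrinsics apply), "view" (4x4, takes a point from world to camera coordinates). Camera axes: x right, y up, looking along -z (the intrinsics and any distortion apply to the point x, -y, -z); pixel columns grow to the right and rows downward; lengths in m; the calibration is good to about 2 mm. A picture is of the moment at which its call begins.
A pose or a line that the arm cannot do raises IKError and nothing moves.
- job_done(): hands the job in; it is judged then, once.
The state is a dict: "time": time; "joint_pos": joint angles; "dq": joint speeds; "joint_torque": joint torques, N m; "ee_pos": TCP position; "ee_rot": TCP orientation; "ft_force": force on the tool from outside, world axes, zero at the start; "moment": the same for the moment, N m; "finger_gap": finger opening in m; "finger_force": force on a finger pad.
Only numpy, scipy, OpenCV 4.12 (cv2) and the standard library are available. Lean on these libraries where they do the work, as an engineer would, in place of code of your own. Each camera call takes 0.05 s, during which the arm holds its last target. There are 200 camera calls.

TASK

Put the wide dough scraper from the draining stand into the empty slot of the steriliser box, standing upright and pushed fully down. Then shut the lid, bring the clamp all the way down onto it, and press the start button fully once it is clamped. Keep the clamp up until the lid is shut, and leave the narrow scraper, the scraper already in the box, the mug and the jar where they are.

Things in the scene. Friction and masses are not known exactly. Their poses are not given: they have to be found in the camera images.
- wide_scraper: scraper to load, upright in one of the draining stand's two slots: white plastic blade 150 mm wide, 5 thick, 74 high; wooden handle along the top (130 long, 26 thick, 28 high); 100 mm high in all, about 0.14 kg. Origin: middle of the blade's lower edge; x along its width, y through its thickness, z up (handle centre 86 mm up).
- narrow_scraper: the same kind of scraper but only 95 mm wide, in the stand's other slot; stays there. Same origin and axes.
- stored_scraper: a scraper like the wide one, already in one of the two slots of the steriliser; stays there. Same origin and axes.
- drainer: fixed steel draining stand, 170 x 170 mm, base 8 mm thick, with two slots 84 mm apart along its x axis (at y = -42 and +42 mm), between guide plates rising to 65 mm. Origin: centre of its underside, z up.
- steriliser: fixed steel box, open on top, 176 (x) by 200 (y) by 120 mm high, walls and floor 6 mm. Origin: centre of its underside. Lid hinged on its +x side; clamp and start button on its -x side (robot's right). Two slots along x at y = -42 and +42 mm, 7.5 wide, 163 long, white guides with flared mouths 67 mm above the table. Scrapers in it stand below the rim.
- free_slot (a point): middle of the floor of the empty slot of the steriliser, 6 mm above the table; x along the slot, y across it, z up. A fully seated scraper has its origin here.
- lid (a joint): angle of the lid, rad: 0 shut, about 1.75 at the start (standing open, leaning slightly back). A stiff hinge: it stays where it is left.
- lid_hinge (a point): middle of the lid's hinge line, on top of the box's +x wall, 120 mm above the table; axes as the steriliser's.
- lid_lip (a point): end of the lip on the lid's free edge. Lid: plate 176 mm from hinge to edge, 200 wide, 10 thick, smoked window; its dark lip (70 wide, 10 thick) stands out 22 mm, 45 mm off centre to the box's +y. Shut, its outer face is 130.5 mm above the table. Axes turn with the lid: z outward normal, x to the hinge.
- clamp (a joint): angle of the clamp arm, rad: 0 down on the lid (level), about 1.75 at the start (up, leaning slightly away from the box). It stays where it is left.
- clamp_hinge (a point): the clamp's pivot, 16 mm outside the box's -x wall, 138 mm above the table, at y = -55 mm of the steriliser; axes as the steriliser's. The arm swings over from here towards +x.
- clamp_tip (a point): end of the clamp arm, 90 mm from the pivot. The arm is a steel bar 18 mm wide and 12 mm thick with a black end pad 26 mm long, 36 mm wide, 14 mm thick; axes turn with it: x along the arm, z its upper side when down.
- start (a joint): travel of the start button, m: 0 released, 0.006 fully pressed; sprung, 5 N.
- start_top (a point): centre of the top face of the round grey start button (36 mm across), facing up, on the grey block in front of the box's -x side, 142 mm from the box's centre.
- mug: white mug, 76 mm across, 85 mm high; stays. Origin under its centre.
- jar: glass jar, 70 mm across, 100 mm high; stays. Origin under its centre.
Not all that is in view belongs to the job. What is shaped like the wide_scraper but black is not meant.

How it is judged:
On the way, in this order (a step that is already met when the one before it is completed fails the run):
1. the wide scraper stands fully down in the empty slot, let go (x of wide_scraper in the frame of free_slot between -0.012 and 0.012 m and y of wide_scraper in the frame of free_slot between -0.006 and 0.006 m and z of wide_scraper in the frame of free_slot between -0.004 and 0.005 m and angle between the x axis of wide_scraper and the x axis of free_slot, either way round below 0.1 rad and angle between wide_scraper's own z axis and vertical below 0.15 rad and contact force between the fingers and wide_scraper below 0.1 N), for 0.2 s.
2. the lid is shut (x of wide_scraper in the frame of free_slot between -0.012 and 0.012 m and y of wide_scraper in the frame of free_slot between -0.006 and 0.006 m and z of wide_scraper in the frame of free_slot between -0.004 and 0.005 m and angle between the x axis of wide_scraper and the x axis of free_slot, either way round below 0.1 rad and angle between wide_scraper's own z axis and vertical below 0.15 rad and value of joint lid below 0.06 rad), for 0.1 s.
3. the clamp is down on the shut lid (value of joint lid below 0.06 rad and value of joint clamp below 0.08 rad), for 0.1 s.
4. the start button is pressed in with the lid clamped (all of step 3 and value of joint start above 0.004 m), for 0.02 s.
At the end, for the whole second after the job is handed in: Wide scraper at rest in the slot that was empty, within 5 mm of its floor, 12 mm along, 6 mm across, 0.1 rad. Lid within 0.06 rad of shut, clamp 0.08 rad of down, start button released after a press of 4 mm or more. Narrow and stored scrapers within 25 mm of their start (all of step 3 and x of wide_scraper in the frame of free_slot between -0.012 and 0.012 m and y of wide_scraper in the frame of free_slot between -0.006 and 0.006 m and z of wide_scraper in the frame of free_slot between -0.004 and 0.005 m and angle between the x axis of wide_scraper and the x axis of free_slot, either way round below 0.1 rad and angle between wide_scraper's own z axis and vertical below 0.15 rad and value of joint start below 0.002 m and linear speed of wide_scraper below 0.02 m/s and distance of each of stored_scraper, narrow_scraper from where it was at the start of the episode below 0.025 m); the robot touches nothing.
It fails at once if the clamp is swung down while the lid is open (value of joint clamp below 0.5 rad and value of joint lid above 0.2 rad).
It fails at once if the narrow or the stored scraper is pulled out or shifted by more than 25 mm (distance of any of narrow_scraper, stored_scraper from where it was at the start of the episode above 0.025 m).
It fails at once if the mug or the jar is pushed more than 40 mm or knocked over (distance of any of mug, jar from where it was at the start of the episode above 0.04 m or angle between any of mug, jar's own z axis and vertical above 0.6 rad).
It also fails if it takes over 64 s, if anything falls off the work surface, if the arm or the gripper's body presses on something with over 40 N, if the wrist force passes 120 N, or if a joint passes its speed limit or range.

## Working session

There is one attempt and no reset: what is moved stays moved. The work goes in short steps, each a Python script; the robot and the scene stay as the last script left them, time stands still between calls to the robot, and variables do not carry over. Pictures are saved under pics/ and viewed, at most 10 in all, crops included, and the job is handed in when it is done.

```bash
ls; mkdir -p pics
cat > h.py <<'E'
from bench import *
import numpy as np, cv2
def grab(n):
    d=get_image(n); np.savez(f'pics/{n}.npz',**{k:np.array(v) for k,v in d.items()}); return d
def rays(d,px):
    K=np.array(d['camera_matrix'],float);px=np.atleast_2d(px).astype(float)
    q=(px-[K[0,2],K[1,2]])/[K[0,0],K[1,1]]; k=float(d['k1']); u=q.copy()
    for _ in range(20): u=q/(1+k*(u**2).sum(1,keepdims=True))
    V=np.array(d['view']);R=V[:3,:3];c=-R.T@V[:3,3]
    return c,np.c_[u[:,0],-u[:,1],-np.ones(len(u))]@R
def onz(d,px,z):
    c,r=rays(d,px); return c+r*((z-c[2])/r[:,2])[:,None]
def cloud(d):
    h,w=d['depth'].shape; g=np.stack(np.meshgrid(np.arange(w),np.arange(h)),-1).reshape(-1,2)
    c,r=rays(d,g); P=c+r*d['depth'].reshape(-1,1); P[d['depth'].ravel()==0]=np.nan
    return P.reshape(h,w,3)
def proj(d,P):
    V=np.array(d['view']);p=np.atleast_2d(P)@V[:3,:3].T+V[:3,3]
    u=np.c_[p[:,0],-p[:,1]]/-p[:,2:]; u=u*(1+float(d['k1'])*(u**2).sum(1,keepdims=True))
    K=np.array(d['camera_matrix']);return u*[K[0,0],K[1,1]]+[K[0,2],K[1,2]]
E
python3 - <<'E'
from h import *
for n in('scene','side'):
    d=grab(n);cv2.imwrite(f'pics/{n}0.png',d['frame'])
    V=np.array(d['view']);print(n,-V[:3,:3].T@V[:3,3],V[:3,:3].round(2).tolist(),(d['depth']>0).mean())
print(state())
E
```

```text
pics
scene [0.92152077 0.61149622 0.9770012 ] [[-0.86, 0.51, 0.01], [-0.38, -0.64, 0.67], [0.35, 0.58, 0.74]] 0.996203125
side [ 0.11628905 -0.64783062  0.54044036] [[0.81, -0.59, -0.02], [0.31, 0.39, 0.86], [-0.5, -0.7, 0.5]] 0.9957890625
{'time': 0.1, 'joint_pos': array([ 1.17233806e+00,  9.18095254e-02,  1.23176360e+00, -4.93440088e-06,
        1.81980558e+00, -5.66810241e-02]), 'dq': array([-8.53706936e-06, -1.36202189e-03, -6.57619672e-05, -9.34997213e-04,
       -2.28016848e-03,  3.82701470e-04]), 'joint_torque': array([ 1.68738985e-03, -4.47856164e+01, -4.07569706e+01,  6.99552451e-02,
        2.84997211e-02, -1.13750891e-04]), 'ee_pos': array([0.20099133, 0.56506522, 0.22960546]), 'ee_rot': array([-1.99145157e-04,  1.70058625e-01,  9.85433542e-01, -8.70537320e-04]), 'ft_force': array([-0.14785113,  0.00451841,  1.24833192]), 'moment': array([ 0.04644825, -0.00319728, -0.01302636]), 'finger_force': 0.0, 'finger_gap': 0.08769608482056815}
```

View pics/scene0.png

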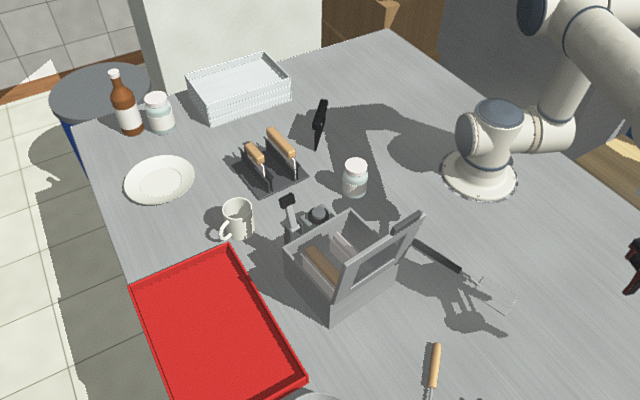

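View pics/side0.png

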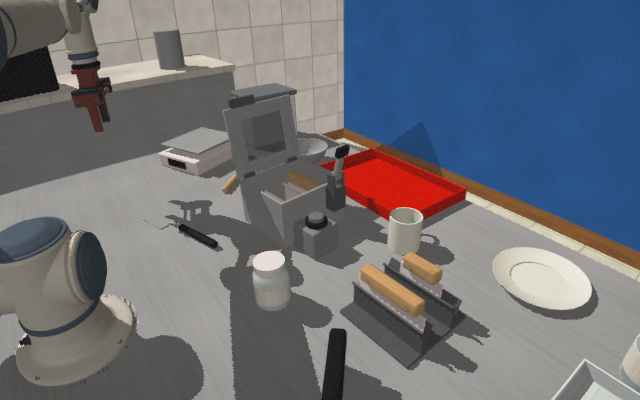

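Candidates for the wide scraper:
- The long wooden handle in the stand's near slot, at scene (282,143) / side (392,290). This is the one I take.
- The short wooden handle, scene (254,152) / side (422,268): the narrow scraper.
- The handle in the box, scene (320,265): the stored scraper.
- The black one, scene (319,118) / side (337,360): a decoy.
- The loose wooden tool at (433,365): not relevant.

Next I measure them.

```bash
cat > m.py <<'E'
from h import *
D={n:dict(np.load(f'pics/{n}.npz')) for n in('scene','side')}
for n,d in D.items():
    P=cloud(d);hsv=cv2.cvtColor(d['frame'],cv2.COLOR_BGR2HSV)
    m=cv2.inRange(hsv,(7,70,60),(22,200,255))
    N,L,S,C=cv2.connectedComponentsWithStats(m)
    for i in range(1,N):
        if S[i,4]<60: continue
        q=P[L==i]; 
        if not(0.06<np.nanmedian(q[:,2])<0.13): continue
        zt=np.nanpercentile(q[:,2],90); t=q[(q[:,2]>zt-.006)]
        r=cv2.minAreaRect(t[:,:2].astype(np.float32)*1000)
        print(n,'wood px',C[i].round(),'n',S[i,4],'ztop',zt.round(4),'rect mm',np.round(r[0],1),np.round(r[1],1),round(r[2],1))
    # box rim
    q=P.reshape(-1,3); col=hsv.reshape(-1,3)
    print('cloud table z',np.nanmedian(q[:,2]))
    g=(abs(q[:,2]-.12)<.004)&(col[:,1]<60)
    im=np.zeros(400*640,np.uint8);im[g]=255;im=im.reshape(400,640)
    N,L,S,C=cv2.connectedComponentsWithStats(cv2.dilate(im,np.ones((3,3))))
    for i in range(1,N):
        if S[i,4]<60: continue
        t=P[(L==i)&(im>0)];r=cv2.minAreaRect(t[:,:2].astype(np.float32)*1000)
        print(n,'z120 px',C[i].round(),'n',len(t),np.round(r[0],1),np.round(r[1],1),round(r[2],1))
a=D['scene']['frame'][120:330,200:440];b=D['side']['frame'][70:370,200:480]
cv2.imwrite('pics/crop1.png',np.hstack([cv2.resize(a,(400,350)),cv2.resize(b,(327,350))]))
E
python3 m.py
```

```text
scene wood px [281. 142.] n 372 ztop 0.1095 rect mm [ 485.1 -317.9] [ 24.9 127.5] 3.1
scene wood px [255. 153.] n 241 ztop 0.1091 rect mm [ 568.7 -316.1] [25.2 74.5] 4.3
scene wood px [323. 266.] n 398 ztop 0.1074 rect mm [596.6 101.2] [ 22.6 112.7] 6.9
cloud table z -0.000684675684849867
scene z120 px [155.  97.] n 238 [ 729.8 -676.4] [69.4 66.2] 52.4
scene z120 px [463. 153.] n 17 [90.6 -5.5] [ 9.1 43.3] 4.0
scene z120 px [542. 152.] n 42 [-104.3  103.4] [  9.2 126.8] 64.6
scene z120 px [494. 157.] n 68 [20.6 52.8] [ 21.9 119.5] 65.1
scene z120 px [326. 249.] n 665 [552.3  91.7] [202.3 216.1] 6.8
side wood px [302. 181.] n 355 ztop 0.1058 rect mm [591.2 104.6] [ 23.1 120.3] 6.9
side wood px [422. 268.] n 701 ztop 0.1072 rect mm [ 565.9 -318.1] [24.8 73.1] 3.8
side wood px [393. 290.] n 1367 ztop 0.1075 rect mm [ 482.1 -323.9] [ 25.8 129. ] 4.2
cloud table z 0.00046489176370057006
side z120 px [280.  51.] n 132 [1768.3 2098.5] [1165.5   52. ] 0.2
side z120 px [167.  86.] n 201 [ 650.9 1451.5] [ 33.9 690.9] 89.9
side z120 px [ 37. 112.] n 125 [   2.6 1452.3] [ 23.  322.7] 89.4
side z120 px [285. 180.] n 557 [551.7  89. ] [203.7 210.7] 5.1
side z120 px [ 56. 307.] n 302 [ -0.1 -46.6] [ 46.9 171.1] 84.2
```

```bash
ls pics
```

```text
crop1.png
scene.npz
scene0.png
side.npz
side0.png
```

View pics/crop1.png

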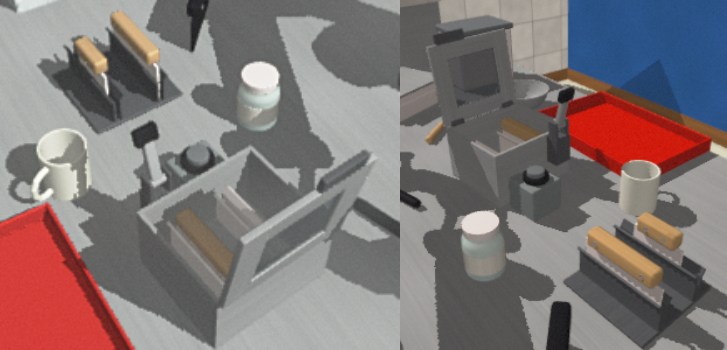

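The crop confirms it: the wide scraper is in the stand's near slot at scene (282,143). The stored scraper sits in the box's far slot, so the free slot is the one nearer the robot. Next I take wrist looks over the box and over the stand.

```bash
cat >> h.py <<'E'
def down(deg):  # tool down, tool y at world angle deg
    f=np.radians(deg+90)/2; return [0,np.cos(f),np.sin(f),0]
E
python3 - <<'E'
from h import *
p=state()['ee_pos']
move_l([p[0],p[1],.40],.3)
move_to([.50,.09,.43],down(6.5)); hold(.3)
d=grab('wrist');cv2.imwrite('pics/wbox.png',d['frame']);np.savez('pics/wbox.npz',**d)
move_to([.46,-.32,.36],down(3.7)); hold(.3)
e=get_image('wrist');np.savez('pics/wdr.npz',**e)
cv2.imwrite('pics/w2.png',np.hstack([cv2.resize(d['frame'],(400,250)),cv2.resize(e['frame'],(400,250))]))
print(state()['time'],state()['joint_pos'])
E
```

```text
5.0833 [-6.67534379e-01  5.14262111e-02  1.03893362e+00  4.75660533e-06
  2.05097066e+00 -7.33006971e-01]
```

View pics/w2.png

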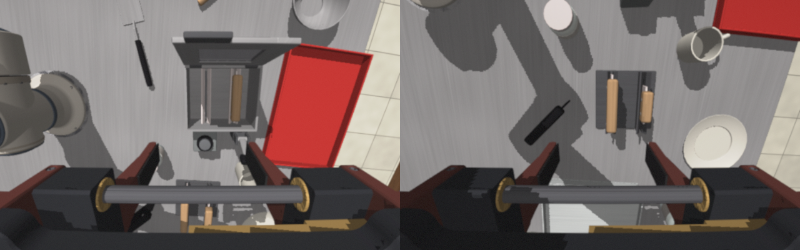

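Wrist view of the box (left): the white guides of the free slot are at half-scale (207,97), the stored handle at (236,97), the button at (205,143) and the lid's lip at (207,37). Right: the wide handle at (611,107), the narrow at (647,105) and the black decoy at (547,122).

```bash
cat > m2.py <<'E'
from h import *
for n in('wdr','wbox'):
    d=dict(np.load(f'pics/{n}.npz'));P=cloud(d);hsv=cv2.cvtColor(d['frame'],cv2.COLOR_BGR2HSV)
    m=cv2.inRange(hsv,(7,70,40),(22,200,255));m[270:]=0
    N,L,S,C=cv2.connectedComponentsWithStats(m)
    for i in range(1,N):
        if S[i,4]<150: continue
        z=np.nanmedian(P[L==i][:,2])
        if not .07<z<.13: continue
        ys,xs=np.nonzero(L==i);zt=.108 if n=='wdr' else .106
        t=onz(d,np.c_[xs,ys],zt);r=cv2.minAreaRect(t[:,:2].astype(np.float32)*1000)
        print(n,'wood',C[i].round(),S[i,4],'z',z.round(4),np.round(r[0],1),np.round(r[1],1),round(r[2],1))
d=dict(np.load('pics/wbox.npz'));P=cloud(d);Q=P[40:270,250:500].reshape(-1,3)
s=(abs(Q[:,2]-.12)<.005)&(Q[:,0]<.7)&(Q[:,1]>-.02)&(Q[:,1]<.2)
r=cv2.minAreaRect(Q[s][:,:2].astype(np.float32)*1000);print('rim',s.sum(),r,np.median(Q[s][:,2]))
cv2.imwrite('pics/wbc.png',cv2.resize(d['frame'][40:260,270:480],None,fx=2.7,fy=2.7,interpolation=cv2.INTER_CUBIC))
E
python3 m2.py
```

```text
wdr wood [339. 168.] 1504 z 0.1086 [ 483.7 -322.4] [ 26.2 128.9] 2.9
wdr wood [394. 171.] 943 z 0.1084 [ 564.7 -318.2] [29.2 75.3] 3.5
wbox wood [378. 156.] 1117 z 0.1066 [592.  104.7] [ 26.4 125.4] 6.6
rim 1800 ((554.1223754882812, 85.10606384277344), (200.84031677246094, 204.75242614746094), 6.524525165557861) 0.12088499462484398
```

```bash
sleep 2
```

```text
(no output)
```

View pics/wbc.png

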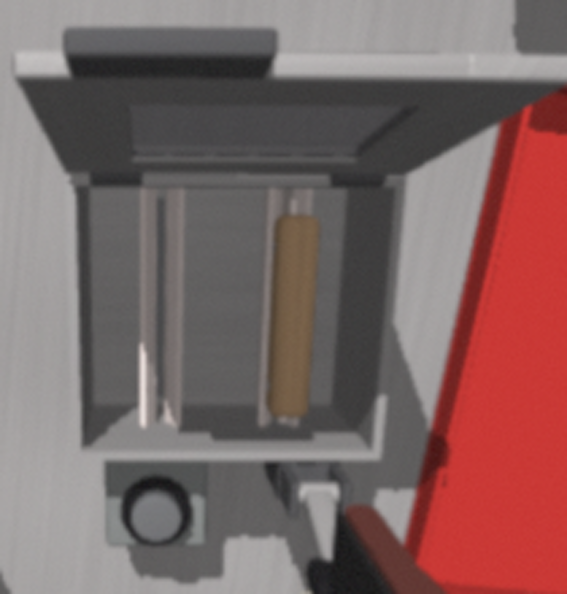

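```bash
cat > m3.py <<'E'
from h import *
d=dict(np.load('pics/wbox.npz'));g=cv2.cvtColor(d['frame'],cv2.COLOR_BGR2GRAY);P=cloud(d)
a=np.radians(96.5);bx=np.array([np.cos(a),np.sin(a)]);by=np.array([-bx[1],bx[0]])
def samp(u,v,z): # box-aligned coordinates u along bx, v along by
    w=np.c_[(u[:,None]*bx+v[:,None]*by),np.full(len(u),z)]
    p=proj(d,w).astype(np.float32);return cv2.remap(g,p[:,0:1],p[:,1:2],cv2.INTER_LINEAR).ravel().astype(float)
vs=np.arange(-.545,-.490,.001)
pr=np.mean([samp(np.full(len(vs),u),vs,.067) for u in np.arange(-.0,.07,.002)],0)
print('across z67',dict(zip((vs*1000).round().astype(int).tolist(),pr.round().astype(int).tolist())))
us=np.arange(-.075,-.03,.001)
pr=np.mean([samp(us,np.full(len(us),v),.12) for v in np.arange(-.60,-.52,.002)],0)
print('front rim z120',dict(zip((us*1000).round().astype(int).tolist(),pr.round().astype(int).tolist())))
# cloud in box coords: wall / guide / button heights
Q=P[40:270,250:500].reshape(-1,3);U=Q[:,:2]@bx;Vv=Q[:,:2]@by
s=(Vv>-.64)&(Vv<-.56+.085)&(abs(Q[:,2]-.12)<.004)&(abs(Vv+.5)<.07)
h,e=np.histogram(U[s],np.arange(-.08,.16,.004));print('rim U hist',[(round(x*1000),int(c)) for x,c in zip(e,h) if c])
s=(U>-.14)&(U<-.06)&(Vv>-.57)&(Vv<-.49)&(Q[:,2]>.03)
h,e=np.histogram(Q[s,2],np.arange(.03,.16,.004));print('button z hist',[(round(x*1000),int(c)) for x,c in zip(e,h) if c])
for n in('scene','side','wbox'):
    q=cloud(dict(np.load(f'pics/{n}.npz')))
    if n=='wbox': q=q[:262]
    q=q.reshape(-1,3);u=q[:,:2]@bx;v=q[:,:2]@by
    s=(u>.12)&(u<.25)&(v>-.68)&(v<-.44)&(q[:,2]>.14)&(q[:,2]<.35)
    t=np.c_[u,v,q[:,2]][s]; A=np.c_[t[:,2],np.ones(len(t))]
    c=np.median(t,0);print(n,'lid n',len(t),'v',np.percentile(t[:,1],[1,99]).round(3),'zmax',np.percentile(t[:,2],99).round(3),'fit u=a z+b',np.linalg.lstsq(A,t[:,0],rcond=None)[0].round(3))
    hi=t[t[:,2]>.298]; print('  above .298: v',np.percentile(hi[:,1],[2,98]).round(3) if len(hi) else None,'u',np.percentile(hi[:,0],[2,98]).round(3) if len(hi) else None,'z',hi[:,2].max().round(3) if len(hi) else None)
    s=(u>-.16)&(u<-.05)&(v>-.68)&(v<-.57)&(q[:,2]>.145)&(q[:,2]<.26)
    t=np.c_[u,v,q[:,2]][s]
    if len(t)>8: print(n,'clamp',len(t),np.percentile(t,[3,50,97],axis=0).round(3).tolist())
E
python3 m3.py
```

```text
across z67 {-545: 96, -544: 96, -543: 96, -542: 96, -541: 96, -540: 96, -539: 96, -538: 96, -537: 96, -536: 96, -535: 98, -534: 100, -533: 106, -532: 113, -531: 119, -530: 122, -529: 119, -528: 116, -527: 114, -526: 112, -525: 112, -524: 111, -523: 110, -522: 105, -521: 99, -520: 91, -519: 83, -518: 78, -517: 75, -516: 78, -515: 84, -514: 95, -513: 103, -512: 108, -511: 111, -510: 112, -509: 116, -508: 120, -507: 129, -506: 138, -505: 139, -504: 136, -503: 122, -502: 110, -501: 102, -500: 97, -499: 96, -498: 96, -497: 96, -496: 96, -495: 96, -494: 96, -493: 96, -492: 96, -491: 96, -490: 96}
front rim z120 {-75: 79, -74: 79, -73: 78, -72: 78, -71: 79, -70: 79, -69: 79, -68: 80, -67: 80, -66: 81, -65: 82, -64: 82, -63: 82, -62: 83, -61: 83, -60: 83, -59: 83, -58: 83, -57: 83, -56: 86, -55: 93, -54: 108, -53: 126, -52: 142, -51: 157, -50: 161, -49: 163, -48: 159, -47: 154, -46: 147, -45: 142, -44: 138, -43: 135, -42: 133, -41: 128, -40: 121, -39: 112, -38: 102, -37: 97, -36: 92, -35: 89, -34: 85, -33: 82, -32: 80, -31: 80}
rim U hist [(-52, 108), (-48, 108), (116, 82), (120, 82)]
button z hist [(66, 86), (70, 382), (74, 17), (78, 43), (82, 219), (86, 16), (90, 223), (94, 22)]
scene lid n 2739 v [-0.659 -0.463] zmax 0.316 fit u=a z+b [0.153 0.116]
  above .298: v [-0.549 -0.482] u [0.158 0.167] z 0.318
scene clamp 438 [[-0.093, -0.632, 0.147], [-0.078, -0.616, 0.194], [-0.058, -0.598, 0.225]]
side lid n 4280 v [-0.656 -0.459] zmax 0.311 fit u=a z+b [0.153 0.11 ]
  above .298: v [-0.548 -0.479] u [0.153 0.161] z 0.316
side clamp 339 [[-0.098, -0.629, 0.147], [-0.086, -0.608, 0.193], [-0.065, -0.596, 0.224]]
wbox lid n 8376 v [-0.656 -0.463] zmax 0.317 fit u=a z+b [0.172 0.103]
  above .298: v [-0.548 -0.482] u [0.153 0.164] z 0.319
wbox clamp 471 [[-0.092, -0.631, 0.146], [-0.073, -0.607, 0.17], [-0.057, -0.596, 0.226]]
```

```bash
cat > pick.py <<'E'
from h import *
q=down(3.3);g=np.array([.4835,-.322])
move_to([*g,.17],q); move_l([*g,.092],.1)
close(); s=state(); print('gap',s['finger_gap'],s['finger_force'],s['ft_force'])
move_l([*g,.254],.12); s=state(); print('gap',s['finger_gap'],s['ft_force'],s['time'],s['ee_pos'])
move_l([.5102,.0934,.254],.25,down(6.5)); hold(.2)
s=state(); print(s['ee_pos'],s['time'],s['finger_gap'])
for n in('scene','side','wrist'):
    d=get_image(n);np.savez(f'pics/h_{n}.npz',**d);cv2.imwrite(f'pics/h_{n}.png',d['frame'])
a=cv2.imread('pics/h_side.png')[20:270,180:480];b=cv2.imread('pics/h_wrist.png')
cv2.imwrite('pics/h.png',np.hstack([cv2.resize(a,(360,300)),cv2.resize(b,(440,300))]))
E
python3 pick.py
```

```text
gap 0.025615619567630796 29.993156790733337 [-0.23080695 -0.19224996 -0.3782357 ]
gap 0.025933847084663113 [ 0.0455701  -0.27450972 -0.97011564] 9.2833 [ 0.48329263 -0.32186648  0.25289587]
[0.51027052 0.09272235 0.25402006] 11.3 0.02574017948559753
```

```bash
sleep 1
```

```text
(no output)
```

View pics/h.png

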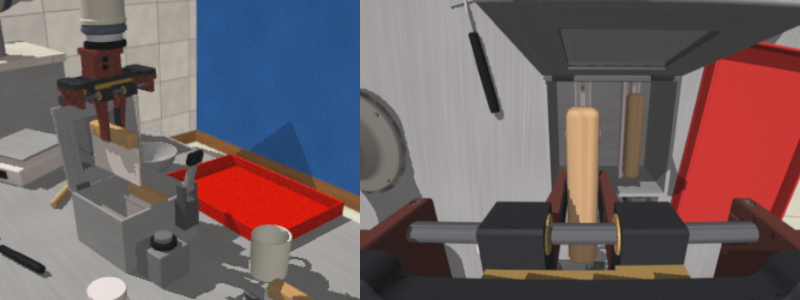

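The scraper hangs upright over the slot (side crop, blade around (118,160)). I check its offset from the slot in two views before inserting.

```bash
cat > m4.py <<'E'
from h import *
a=np.radians(96.5);bx=np.array([np.cos(a),np.sin(a)]);by=np.array([-bx[1],bx[0]])
for n in('scene','side','wrist'):
    d=dict(np.load(f'pics/h_{n}.npz'));P=cloud(d);hsv=cv2.cvtColor(d['frame'],cv2.COLOR_BGR2HSV)
    w=cv2.inRange(hsv,(7,60,40),(22,210,255)).ravel()>0; q=P.reshape(-1,3);u=q[:,:2]@bx;v=q[:,:2]@by
    m=w&(q[:,2]>.235)&(q[:,2]<.285)&(u>-.08)&(u<.15)&(abs(v+.517)<.03)
    if m.sum()<30: print(n,m.sum());continue
    print(n,'wood',m.sum(),'U',np.percentile(u[m],[1,99]).round(4),'V',np.percentile(v[m],[2,98]).round(4),'z',np.percentile(q[m,2],[2,98]).round(4))
    m=(~w)&(q[:,2]>.165)&(q[:,2]<.235)&(u>-.06)&(u<.13)&(abs(v+.517)<.02)&(hsv.reshape(-1,3)[:,1]<70)
    if m.sum()>50: print(n,'blade',m.sum(),'U',np.percentile(u[m],[1,99]).round(4),'z',np.percentile(q[m,2],[1,99]).round(4),'V=aU+b',np.linalg.lstsq(np.c_[u[m]-.035,q[m,2]-.2,np.ones(m.sum())],v[m],rcond=None)[0].round(4))
E
python3 m4.py
```

```text
scene wood 491 U [0.0122 0.0994] V [-0.5388 -0.5061] z [0.2487 0.2732]
scene blade 750 U [-0.0361  0.1088] z [0.1707 0.232 ] V=aU+b [ 9.000e-04 -5.000e-04 -5.191e-01]
side wood 462 U [-0.0323  0.0951] V [-0.5292 -0.4941] z [0.2437 0.276 ]
side blade 969 U [-0.0415  0.107 ] z [0.1705 0.2342] V=aU+b [ 0.0063  0.007  -0.5152]
wrist wood 8096 U [-0.0267  0.0972] V [-0.53   -0.5055] z [0.2654 0.2723]
```

```bash
cat > place.py <<'E'
from h import *
p=[.5102,.0934]
for z in(.165,.15,.14,.131):
    move_l([*p,z],.06); s=state(); print(z,s['ee_pos'].round(4),s['ft_force'].round(2),s['finger_gap'].round(4))
    if abs(s['ft_force'][2])>15: break
else:
    gripper_open(); hold(.4); print(state()['ft_force'].round(2),state()['time'])
    move_l([*p,.24],.2)
    for n in('wrist','side'):
        d=get_image(n);np.savez(f'pics/p_{n}.npz',**d);cv2.imwrite(f'pics/p_{n}.png',d['frame'])
        P=cloud(d);hsv=cv2.cvtColor(d['frame'],cv2.COLOR_BGR2HSV)
        w=cv2.inRange(hsv,(7,60,40),(22,210,255))>0
        m=w&(abs(P[:,:,0]-.51)<.04)&(abs(P[:,:,1]-.09)<.09)&(P[:,:,2]>.09)
        q=P[m];r=cv2.minAreaRect(q[:,:2].astype(np.float32)*1000);print(n,m.sum(),np.percentile(q[:,2],[5,50,95]).round(4),np.round(r[0],1),np.round(r[1],1),r[2])
E
python3 place.py
```

```text
Traceback (most recent call last):
  File "place.py", line 4, in <module>
    move_l([*p,z],.06); s=state(); print(z,s['ee_pos'].round(4),s['ft_force'].round(2),s['finger_gap'].round(4))
                                                                                       ^^^^^^^^^^^^^^^^^^^^^
AttributeError: 'float' object has no attribute 'round'
```

```bash
sed -i "s/,s\['finger_gap'\].round(4)//" place.py; python3 place.py
```

```text
0.165 [0.5103 0.0934 0.1652] [-0.22 -0.8  -0.78]
0.15 [0.5098 0.0933 0.1491] [-0.25  0.11 -1.21]
0.14 [0.5099 0.0934 0.1393] [ 0.39 -0.78 -0.89]
0.131 [0.5099 0.0933 0.1303] [-0.02 -0.32 -1.41]
[-0.13  0.34 -0.1 ] 15.8083
wrist 5025 [0.1044 0.108  0.3415] [524.9  93.5] [ 54.  127.5] 5.0013957023620605
side 432 [0.0931 0.1048 0.3716] [496.9  77.3] [144.   73.7] 71.30569458007812
```

The scraper dropped almost all the way. I press it home with closed fingers, then check.

```bash
cat > push.py <<'E'
from h import *
p=[.5102,.0934]
close(); move_l([*p,.130],.15); hold(.1); f0=state()['ft_force'][2]
for z in np.arange(.120,.108,-.001):
    move_l([*p,z],.03); f=state()['ft_force'][2]-f0
    if f>12: break
print('z tips',state()['ee_pos'][2]-.008,'f',f)
move_l([*p,.28],.2); hold(.1)
d=get_image('wrist');P=cloud(d);w=cv2.inRange(cv2.cvtColor(d['frame'],cv2.COLOR_BGR2HSV),(7,60,40),(22,210,255))>0
for x in(.51,.592):
    m=w&(abs(P[:,:,0]-x)<.03)&(abs(P[:,:,1]-.1)<.09)&(P[:,:,2]>.09)&(P[:,:,2]<.13)
    q=P[m];r=cv2.minAreaRect(q[:,:2].astype(np.float32)*1000);print(m.sum(),np.percentile(q[:,2],[5,50,95]).round(4),np.round(r[0],1),np.round(r[1],1),r[2])
print(state()['time'])
cv2.imwrite('pics/push.png',cv2.resize(d['frame'],(480,300)))
E
python3 push.py
```

```text
z tips 0.10622842463998716 f 15.39405775173852
2077 [0.1034 0.1067 0.1082] [510.4  94. ] [ 25.2 123.5] 5.982551574707031
2350 [0.0971 0.1066 0.1081] [593.2 104.6] [ 26.3 127.5] 7.136942386627197
23.0583
```

```bash
sleep 1
```

```text
(no output)
```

View pics/push.png

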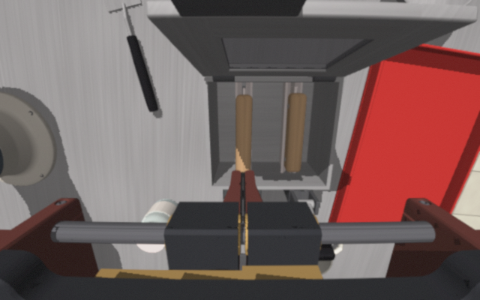

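Seated: the fingertips stopped at 0.106 m, as they should, and the handle reads (510,94) mm against the slot at (510,93). Now the lid.

```bash
cat >> h.py <<'E'
_a=np.radians(96.5);BX=np.array([np.cos(_a),np.sin(_a)]);BY=np.array([-BX[1],BX[0]])
U0,V0=.035,-.5595
def W(x,y,ztip): # box coordinates -> world TCP, tool down, fingertips at ztip
    p=(U0+x)*BX+(V0+y)*BY; return [p[0],p[1],ztip+.008]
E
cat > lid.py <<'E'
from h import *
r,y,w=.150,.045,.010
s=state();f0=s['ft_force']
move_l(W(0,.042,.40),.3); move_l(W(.175,y,.40),.3); move_l(W(.165,y,.268),.25); print(state()['time'])
for t in np.arange(1.75,-.01,-.125):
    x=.088-r*np.cos(t)+.0105*np.sin(t)+w; z=.12+r*np.sin(t)+.0105*np.cos(t)
    move_l(W(x,y,z),.15); f=state()['ft_force']-f0
    print(round(t,2),f.round(1),end=' ')
    if np.linalg.norm(f)>35: print('stop');break
print(state()['ee_pos'],state()['time'])
E
python3 lid.py
```

```text
25.05
1.75 [-0.6  0.5  0.3] 1.62 [-0.8  1.2 -1. ] 1.5 [-0.7  1.   0.5] 1.38 [ 0.2 -0.3 -0.2] 1.25 [-0.3 -0.6 -0.1] 1.12 [-0.8  0.2 -0.8] 1.0 [-0.3 -0.8 -0.2] 0.88 [-0.7  0.7  0.4] 0.75 [-1.4  0.6  0.3] 0.62 [-0.4  0.3 -0.2] 0.5 [-0.1  0.  -0. ] 0.38 [-0.4  0.8 -1. ] 0.25 [-0.1 -0.3 -0.8] 0.12 [-0.5  0.7 -0.4] 0.0 [ 0.1  0.7 -0.3] [0.5132861  0.04146962 0.13915864] 29.25
```

Run:
```python
from h import *
d=get_image('side');P=cloud(d);cv2.imwrite('pics/lid.png',cv2.resize(d['frame'][50:270,150:450],(600,440)))
q=P.reshape(-1,3);x=q[:,:2]@BX-U0;y=q[:,:2]@BY-V0
m=(abs(y+.02)<.06)&(x>-.08)&(x<.08)&(q[:,2]>.11)&(q[:,2]<.2)
print(m.sum(),np.linalg.lstsq(np.c_[x[m],np.ones(m.sum())],q[m,2],rcond=None)[0],np.percentile(q[m,2],[5,50,95]))
```

```text
977 [-0.072626    0.13020743] [0.12581232 0.12873455 0.15234203]
```

```bash
sleep 1
```

```text
(no output)
```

View pics/lid.png

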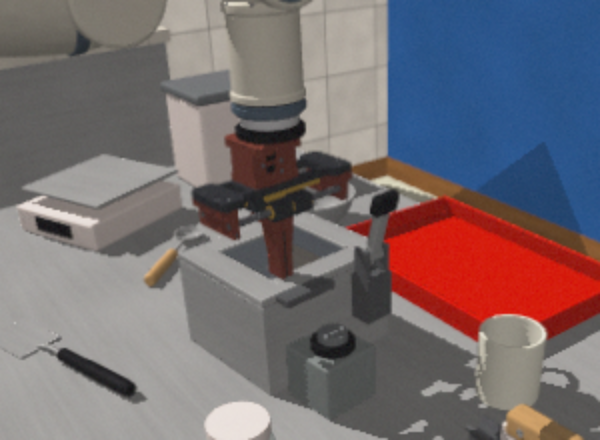

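The lid is down (side picture: flat on the box, clamp still up at (380,225)). I press it lightly to confirm, then bring the clamp over.

```bash
cat > clamp.py <<'E'
from h import *
x=.088-.150+.010; f0=state()['ft_force']
for z in(.130,.1295,.129):
    move_l(W(x,.045,z),.03); f=state()['ft_force']-f0
    if f[2]>10: break
print('lid press',z,f.round(1),state()['ee_pos'][2]-.008)
for n in('wbox',):
    d=dict(np.load('pics/wbox.npz'));q=cloud(d)[:262].reshape(-1,3);X=q[:,:2]@BX-U0;Y=q[:,:2]@BY-V0
    m=(q[:,2]>.087)&(q[:,2]<.1)&(X<-.11)&(X>-.18)&(abs(Y-.03)<.05);print('button',m.sum(),np.median(np.c_[X,Y,q[:,2]][m],0),np.ptp(X[m]),np.ptp(Y[m]))
move_l(W(x,.045,.27),.3); 
r,y,w=.077,-.055,.010
move_l(W(-.175,y,.27),.3); move_l(W(-.155,y,.2126),.2)
for t in np.arange(1.75,-.01,-.175):
    cx=-.104+r*np.cos(t)-.007*np.sin(t)-w; z=.138+r*np.sin(t)+.007*np.cos(t)
    move_l(W(cx,y,z),.12); f=state()['ft_force']-f0
    print(round(t,2),f.round(1).tolist(),end=' ')
    if np.linalg.norm(f)>35: print('stop');break
for z in(.1445,.1435,.1425):
    if f[2]>10: break
    move_l(W(-.037,y,z),.03); f=state()['ft_force']-f0
print('clamp press',z,f.round(1),state()['ee_pos'][2]-.008,state()['time'])
move_l(W(-.037,y,.25),.3)
d=get_image('side');cv2.imwrite('pics/cl.png',cv2.resize(d['frame'][100:270,200:400],(600,510)))
print(state()['time'])
E
python3 clamp.py
```

```text
lid press 0.129 [-3.1  0.4  9.7] 0.13074931048518573
button 259 [-0.13925759  0.04555407  0.09274965] 0.03389615555325497 0.032548478396524194
1.75 [1.2, 0.1, -0.2] 1.58 [1.5, -0.6, -0.6] 1.4 [-0.0, -0.7, -0.6] 1.22 [1.1, 0.6, -0.1] 1.05 [0.5, -0.3, -0.9] 0.87 [0.0, 0.4, -0.3] 0.7 [-0.3, 0.1, 0.2] 0.52 [0.5, 0.3, -0.9] 0.35 [0.1, 0.3, -0.6] 0.17 [0.4, 0.3, -0.5] -0.0 [0.4, -0.9, 4.9] clamp press 0.1425 [-2.4 -0.3 11.5] 0.14608449636517779 35.525
36.0833
```

```bash
sleep 1
```

```text
(no output)
```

View pics/cl.png

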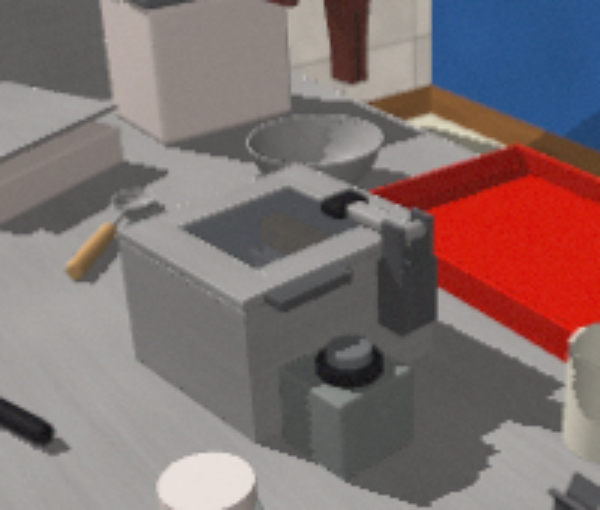

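Clamp is down on the shut lid (pad at (345,205)). Button measured at box (-0.140, 0.045), top at z ≈ 0.092. I press it.

```bash
cat > btn.py <<'E'
from h import *
x,y=-.1405,.0455
move_l(W(x,y,.25),.3); move_l(W(x,y,.100),.2); hold(.1); f0=state()['ft_force'][2]
for z in np.arange(.096,.078,-.001):
    move_l(W(x,y,z),.03); s=state();f=s['ft_force'][2]-f0
    print((s['ee_pos'][2]-.008).round(4),f.round(1),end='; ')
    if f>14: break
hold(.2)
move_l(W(x,y,.20),.2); hold(.2)
s=state();print('\n',s['time'],s['ee_pos'])
d=get_image('wrist');np.savez('pics/fin.npz',**d)
d=get_image('scene');cv2.imwrite('pics/fin.png',cv2.resize(d['frame'][90:340,180:500],(640,500)))
q=cloud(d).reshape(-1,3);X=q[:,:2]@BX-U0;Y=q[:,:2]@BY-V0
m=(abs(X)<.08)&(abs(Y-.08)<.015)&(q[:,2]>.1)&(q[:,2]<.16)
print('lid fit',m.sum(),np.linalg.lstsq(np.c_[X[m],np.ones(m.sum())],q[m,2],rcond=None)[0])
E
python3 btn.py
```

```text
0.0961 -2.4; 0.095 -1.8; 0.0939 -1.9; 0.0929 -2.0; 0.0922 -0.2; 0.0912 -0.1; 0.0901 0.9; 0.0891 2.0; 0.0882 2.4; 0.0871 3.3; 0.0864 4.7; 0.0862 8.9; 0.0862 12.8; 0.0861 16.6; 
 42.3833 [ 0.52199846 -0.04655463  0.20596962]
lid fit 711 [-0.00077207  0.1302257 ]
```

```bash
sleep 1
```

```text
(no output)
```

View pics/fin.png

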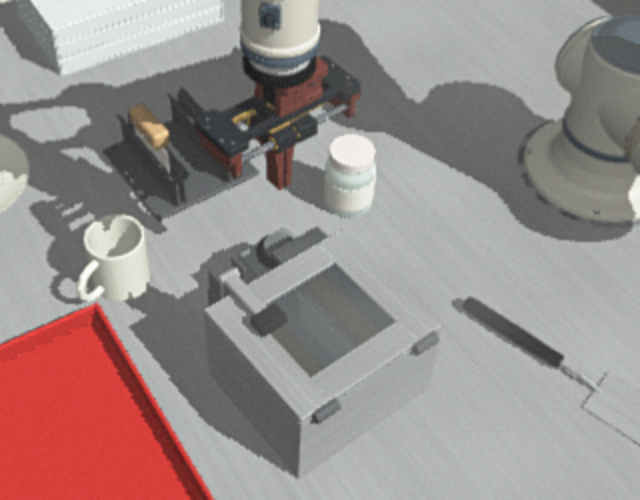

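The button bottomed out after 6 mm of travel and sprang back. The lid lies flat and clamped (pad at (268,320)). The narrow scraper, mug and jar look undisturbed, and the gripper is clear of everything. Handing in.

```bash
python3 -c "
from bench import *
print(job_done())"
```

```text
the job is handed in; nothing more can be done
None
```

I seated the wide scraper in the free slot, shut the lid, brought the clamp down, pressed the start button fully, and handed the job in at about 42 s; no verdict was returned.

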